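Scrape the bone chips off the butcher's board

TASK

Take the straight-bladed scraper block by its wooden grip and wipe both bone chips off the chopping board into the steel scrap tray fixed to the board's end. Move the chips only with the scraper, never with the robot's fingers or arm. Then stand the scraper back upright on the table where you found it.

Things in the scene. Friction and masses are not known exactly. Their poses are not given: they have to be found in the camera images.
- board: Fixed wooden board 200 (x) x 240 (y) x 40 mm high, with a steel scrap tray on its left (+y) end. Origin: centre of the board's underside, at table height; flat rimless top at z 40 mm, ends at y -120 and +120 mm. Tray: y 120 to 223, x -103 to 103 mm, floor at z 4 mm, three walls 35 mm high; the board's end face is the fourth, so chips pushed over that end drop in. Yaw within 20 degrees of 0.
- scraper: Loose block, 0.2 kg, standing on the table right (-y) of the board: straight white plastic foot 130 long (x) x 30 thick (y) x 30 mm high, on it a wooden grip bar 80 long (x) x 22 thick (y), z 30 to 80 mm. Origin: centre of the underside, z up; yaw within 30 degrees of 0. Grip it across its thickness. Not the hand press beside it, alike in material but with a round foot and knob.
- chip_a: Loose off-white bone chip, about 26 x 20 mm and 10 mm high, 12 g, lying on the board; origin near the middle of its underside, any yaw. Both chips start within 42 mm of the board's y axis and between y -60 and +35 mm of the board, so one straight stroke along the board's +y takes both.
- chip_b: Loose off-white bone chip, about 22 x 24 mm and 10 mm high, 12 g, lying on the board near the other chip; origin near the middle of its underside, any yaw.

How it is judged:
By the outcome, as a careful person would: the job done as asked, in the order asked, and still so for the second after the job is handed in, with the robot touching nothing.
It also fails if it takes over 54 s, if anything falls off the work surface, if the arm or the gripper's body presses on something with over 40 N, if the wrist force passes 120 N, or if a joint passes its speed limit or range.

ROBOT

A 7-joint arm with a two-finger parallel gripper is mounted at the origin on the work surface. World frame = base frame: x ahead of the robot, y to its left, z up, the work surface at z = 0. Lengths are in m, angles in rad, forces in N, time in s.
With the tool pointing down it reaches from about 0.35 to 0.9 m from the base axis. Payload 8.1 kg.
Tool frame: the origin (TCP) lies midway between the tips of the shut fingers; the grasp point (between the pads) lies behind it (robot.grip_depth is the z of the grasp point in the tool frame, in m); z points along the fingers, y is the direction in which the jaws open and shut (so a half turn about z gives the same grasp; the last joint's range is limited). The gripper opens to 85 mm and grips with 20 to 120 N. Pads are 22 mm wide; open, the fingers measure 114 mm over their backs; the gripper's body (76 mm by 85 mm) begins 54 mm behind the grasp point. The pads swing forward as they close: fully open they stand 13 mm farther back than shut.
Start: joints at [1.077, 0.434, 0.025, 1.573, -0.012, 1.134, -0.075], TCP at [0.238, -0.578, 0.194] pointing down, gripper open.
Joint ranges: [-2.62, 2.62], [-0.44, 2.09], [-1.27, 1.32], [0.08, 2.57], [-1.32, 4.46], [0.12, 2], [-2.74, 2.74]. Speed limits (rad/s): [2.22, 2.22, 3.01, 3.01, 3.14, 3.14, 3.14].

INTERFACE

Orientations are given as [roll, pitch, yaw] about the fixed x, y, z axes, in that order (R = Rz(yaw) Ry(pitch) Rx(roll)).
In Python, from plant import robot gives the robot as it stands.
- The arm moves only by the tool arm_command, never from a script. Its argument "rows" is one flat list of numbers, 5 for each row, row after row: the closure, from 0 (fully open) to 1 (shut), then the shift along the tool's x, y, z each as a share of 120 mm, from -1 to 1, then the turn about the tool's z as a share of pi/2 rad, from -1 to 1. In form: [fingers, x, y, z, spin, fingers, x, y, z, spin, ...]. A call has 1 to 5 rows; each row is the pose to reach, as a shift and turn from the pose commanded when the call began, along the tool's axes at that moment; what a row does not reach only later rows make up. A row lasts 1/8 s, in which the tool goes at most 62.5 mm and 10.7 degrees, less where a joint would pass 70% of its speed; a pose out of reach is approached as far as the arm can. A call with a number of a shift or a turn outside -1 to 1 is refused whole. A call with a gripper value outside its range is refused whole. The fingers move at their own pace and stop on an object; "squeeze" is the grip in N (left out, the last holds). Time passes only in rows, so rows that repeat a pose let the fingers close. It gives the time, the measured TCP pose, the force and the opening at its end, in the units of the state.
- robot.sense(): the state, without advancing time (a new reading comes with each control period).
- robot.get_image(name): name is "side" or "top"; returns the picture (400x640x3 uint8, red, green, blue); there is no depth.
- robot.camera_info(name): a dict with "mtx" (3x3 intrinsics, pixels), "k1" (the pictures are not rectified: a ray, as slopes to the right and down, at radius r is drawn at 1 + k1 r^2 times it, then the intrinsics apply), "cam_to_world" (4x4, takes a point from camera to world coordinates). Camera axes: x right, y down, z forward; pixel columns grow to the right and rows downward; lengths in m; the calibration is good to about 2 mm. A picture is of the moment at which its call begins. camera_info takes no time and is no camera call.
- robot.close_job(): hands the job in, once; it reports no verdict.
The state is a dict: "time_s": time; "joint_pos": joint angles; "qd": joint speeds; "effort": joint torques, N m; "tool_pos": TCP position; "tool_rot": TCP orientation; "contact_force": force on the tool from outside, world axes, zero at the start; "wrist_torque": the same for the moment, N m; "finger_gap": finger opening in m.
Only numpy, scipy, OpenCV 4.12 (cv2) and the standard library are available. Lean on these libraries where they do the work, as an engineer would, in place of code of your own. Each camera call takes 0.05 s, during which the arm holds its last target.

## Working session

There is one attempt and no reset: what is moved stays moved. The work goes in short steps, Python scripts to look and compute and a tool call to move; the robot and the scene stay as the last step left them, time stands still between calls to the robot, and variables do not carry over. Pictures are saved under pics/ and viewed, and the job is handed in when it is done.

Besides the shell and the picture viewer there is one more tool, called after ">>>" as name(argument=value, ...) on one line, values as JSON. arm_command: Moves the arm, as the interface text tells. Its arguments: {"type":"object","properties":{"rows":{"type":"array","items":{"type":"number","minimum":-1,"maximum":1}},"squeeze":{"type":"number"}},"required":["rows"]}

```bash
mkdir -p pics; ls
python3 - <<'E'
from plant import robot
import cv2
for n in("side","top"):
    im=robot.get_image(n); cv2.imwrite(f"pics/{n}0.png",im[:,:,::-1])
    print(n,robot.camera_info(n))
s=robot.sense(); print({k:s[k] for k in("time_s","tool_pos","tool_rot","finger_gap","contact_force")}, robot.grip_depth)
E
```

```text
pics
side {'mtx': array([[425.93632235,   0.        , 312.83976103],
       [  0.        , 425.93632235, 199.18225289],
       [  0.        ,   0.        ,   1.        ]]), 'k1': -0.07795806923619311, 'cam_to_world': array([[ 0.97986443, -0.11489718,  0.16329216,  0.42037651],
       [-0.19871232, -0.6409309 ,  0.74143172, -0.67656333],
       [ 0.01947057, -0.75895073, -0.65085688,  0.54339931],
       [ 0.        ,  0.        ,  0.        ,  1.        ]])}
top {'mtx': array([[415.47728675,   0.        , 320.0604642 ],
       [  0.        , 415.47728675, 200.47203076],
       [  0.        ,   0.        ,   1.        ]]), 'k1': 0.012269635769270312, 'cam_to_world': array([[ 0.00163138, -0.99953259,  0.03052784,  0.49839555],
       [-0.99998593, -0.00178467, -0.00499451, -0.08969952],
       [ 0.00504666, -0.03051926, -0.99952144,  0.7574184 ],
       [ 0.        ,  0.        ,  0.        ,  1.        ]])}
{'time_s': 0.1, 'tool_pos': array([ 0.23780833, -0.57743627,  0.192796  ]), 'tool_rot': array([-3.14015423e+00,  1.27026231e-04,  3.90694782e-01]), 'finger_gap': 0.08469651412993047, 'contact_force': array([ 0.28444642,  0.29556325, -0.13465649])} -0.0187
```

View pics/side0.png

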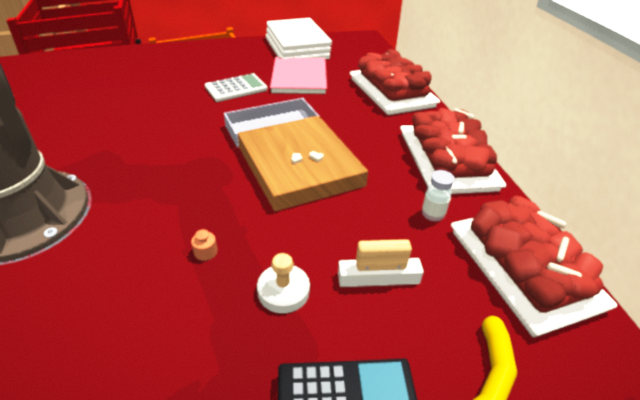

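View pics/top0.png

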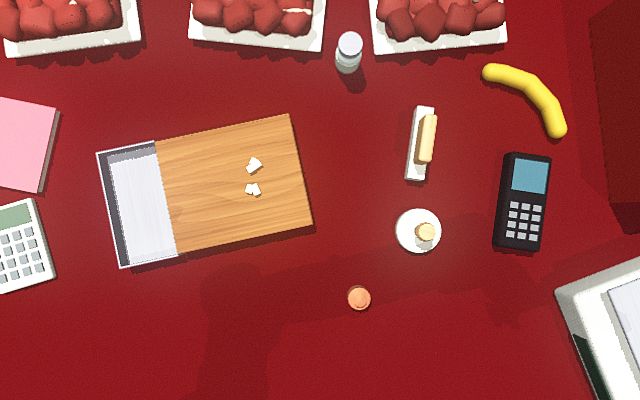

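The side view shows the scraper at about (380,265), the round press at (283,285), and the board with both chips at (297,158) and (316,156). In the top view, the scraper is at (421,144), the chips are at (254,165) and (253,189), and the tray is on the left end of the board.

```bash
cat > h.py <<'E'
import numpy as np, cv2
from plant import robot
def ray(n,px):
    c=robot.camera_info(n); K=c["mtx"];k=c["k1"];T=c["cam_to_world"]
    d=np.array([(px[0]-K[0,2])/K[0,0],(px[1]-K[1,2])/K[1,1]]);s=d.copy()
    for _ in range(20): s=d/(1+k*(s@s))
    return T[:3,3],T[:3,:3]@np.array([s[0],s[1],1])
def onz(n,px,z):
    o,d=ray(n,px); return o+d*(z-o[2])/d[2]
def proj(n,P):
    c=robot.camera_info(n); K=c["mtx"];k=c["k1"];T=c["cam_to_world"]
    p=T[:3,:3].T@(np.array(P)-T[:3,3]); s=p[:2]/p[2]; s=s*(1+k*(s@s)); return K[:2,:2]@s+K[:2,2]
def blobs(mask,amin=20):
    cs,_=cv2.findContours(mask.astype(np.uint8),cv2.RETR_EXTERNAL,cv2.CHAIN_APPROX_NONE)
    return [c for c in cs if cv2.contourArea(c)>=amin]
def rect(n,c,z):
    p=np.array([onz(n,q,z)[:2] for q in c.reshape(-1,2).astype(float)])*1000
    return cv2.minAreaRect(p.astype(np.float32))
E
python3 - <<'E'
from h import *
im=cv2.imread("pics/top0.png");hsv=cv2.cvtColor(im,cv2.COLOR_BGR2HSV)
H,S,V=[hsv[...,i].astype(int) for i in range(3)]
wood=(H>8)&(H<28)&(S>60)&(V>110)
white=(S<70)&(V>150)
sm=np.zeros(wood.shape,bool); sm[95:190,395:450]=1
bd=np.zeros_like(sm); bd[100:270,155:330]=1
for nm,m,z in(("grip top",wood&sm,.08),("foot top",(white|wood)&sm,.03),("board top",(wood|white)&bd,.04),("chips",white&bd,.05)):
    for c in blobs(m):
        r=rect("top",c,z); print(nm,cv2.contourArea(c),np.round(r[0],1),np.round(r[1],1),round(r[2],1))
        if nm=="chips":
            x,y,w,h=cv2.boundingRect(c);print("   bbox",x,y,w,h)
for p in((290,114),(313,225),(178,256),(157,142)): print(np.round(onz("top",p,.04)*1000,1))
for p in((97,152),(120,268)): print("tray outer", np.round(onz("top",p,.035)*1000,1))
a=im[90:200,380:460];b=im[140:210,210:300]
cv2.imwrite("pics/z0.png",np.hstack([cv2.resize(a,None,fx=5,fy=5,interpolation=0)[:500],cv2.resize(b,(390,500),interpolation=0)]))
s=cv2.imread("pics/side0.png"); cv2.imwrite("pics/z1.png",cv2.resize(s[225:300,325:435],None,fx=6,fy=6,interpolation=0))
E
```

```text
grip top 808.0 [ 620.3 -264.7] [29.6 85.4] 81.6
foot top 1550.0 [ 622.2 -271.4] [ 42.1 131.9] 81.5
board top 16968.0 [544.9  75. ] [202.  277.8] 12.4
chips 108.5 [538.8  22.3] [20.3 25.1] 7.3
   bbox 245 183 16 13
chips 121.5 [580.4  22.1] [20.6 25.3] 45.1
   bbox 246 157 16 16
chips 1229.0 [510.7 167.4] [183.2  38.7] 0.9
   bbox 155 152 24 109
[670.5 -40.8  40. ]
[478.  -81.2  40. ]
[424.6 150.2  40. ]
[620.9 188.6  40. ]
tray outer [603.9 293.8  35. ]
tray outer [403.5 250.9  35. ]
```

View pics/z0.png

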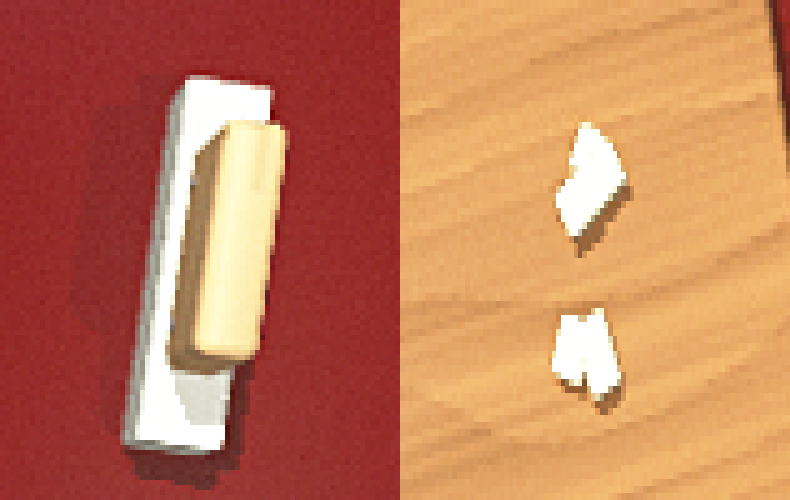

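View pics/z1.png

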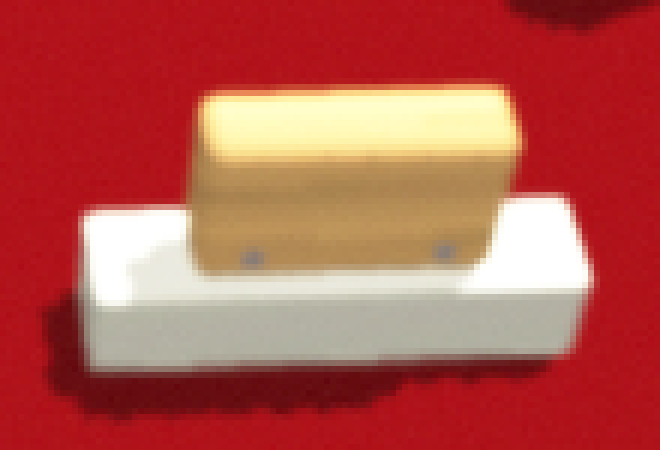

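Run:
```python
from h import *
def q(n,pts,off,s,z):
    P=np.array([onz(n,(x/s+off[0]-.5,y/s+off[1]-.5),z)[:2]*1000 for x,y in pts])
    r=cv2.minAreaRect(P.astype(np.float32)); print(n,z,np.round(P,1).tolist(),"mean",P.mean(0).round(1),"size",np.round(r[1],1), "long angle(x-axis)",[round(float(np.degrees(np.arctan2(*(P[j]-P[i])[::-1]))),1) for i,j in((0,1),(1,2),(2,3))])
q("top",[(232,122),(288,127),(250,358),(196,355)],(380,90),5,.08)
q("top",[(190,78),(270,87),(225,450),(138,440)],(380,90),5,.03)
q("side",[(203,92),(508,88),(520,148),(207,160)],(325,225),6,.08)
q("side",[(85,210),(567,197),(590,287),(92,303)],(325,225),6,.03)
q("side",[(90,372),(575,353)],(325,225),6,.0)
# chips side
im=cv2.imread("pics/side0.png");h=cv2.cvtColor(im,cv2.COLOR_BGR2HSV)
m=(h[...,1]<90)&(h[...,2]>150); m[:140]=0;m[175:]=0;m[:,:270]=0;m[:,340:]=0
for c in blobs(m): r=rect("side",c,.048);print("chip",np.round(r[0],1),np.round(r[1],1))
# side board corners top face
for p in((363,172),(277,196)): print(onz("side",p,.04)*1000)
# board frame
```

```text
top 0.08 [[661.6, -266.6], [660.0, -285.0], [583.9, -272.1], [584.8, -254.4]] mean [ 622.6 -269.5] size [18.4 79. ] long angle(x-axis) [-95.1, 170.4, 86.9]
top 0.03 [[689.2, -264.9], [686.1, -293.1], [557.8, -276.6], [561.2, -246.1]] mean [ 623.6 -270.2] size [ 30.7 129.8] long angle(x-axis) [-96.4, 172.7, 83.5]
side 0.08 [[585.6, -253.3], [662.5, -266.2], [657.9, -286.3], [580.1, -275.7]] mean [ 621.5 -270.4] size [23.  79.6] long angle(x-axis) [-9.6, -102.9, 172.2]
side 0.03 [[560.4, -243.8], [689.5, -263.6], [683.6, -294.2], [554.5, -274.8]] mean [ 622.  -269.1] size [ 31.5 131.8] long angle(x-axis) [-8.7, -101.0, 171.5]Traceback (most recent call last):
  File "<stdin>", line 9, in <module>
  File "<stdin>", line 4, in q
IndexError: index 2 is out of bounds for axis 0 with size 2
```

Both views agree on the scraper at about (0.6225, -0.270) with yaw -8.5°, and the sizes match. The board is centred at about (0.5485, 0.054) with yaw 12.2°. I'll write a helper that turns targets into move units.

```bash
cat >> h.py <<'E'
BC=np.array([.5485,.0542]);BY=np.radians(12.2)
def b2w(x,y):
    c,s=np.cos(BY),np.sin(BY); return BC+np.array([c*x-s*y,s*x+c*y])
def w2b(p):
    d=np.array(p)[:2]-BC;c,s=np.cos(BY),np.sin(BY); return np.array([c*d[0]+s*d[1],-s*d[0]+c*d[1]])
def go(x,y,z,yawdeg):
    s=robot.sense(); p=s["tool_pos"];R=s["tool_rot"];ps=R[2]
    d=np.array([x,y,z])-p
    tx=np.array([np.cos(ps),np.sin(ps),0]);ty=np.array([np.sin(ps),-np.cos(ps),0])
    dy=(np.radians(yawdeg)-ps+np.pi)%(2*np.pi)-np.pi
    print("t",round(s["time_s"],2),"pos",p.round(4),"rpy",np.degrees(R).round(2),"gap",round(s["finger_gap"],4),"F",s["contact_force"].round(1))
    print("row x,y,z,spin",np.round([tx@d/.12,ty@d/.12,-d[2]/.12,-dy/(np.pi/2)],3))
E
python3 -c "
from h import *
go(.6225,-.27,.193,-8.5)
print(w2b((.5804,.0221)),w2b((.5388,.0223)))"
```

```text
t 0.1 pos [ 0.2378 -0.5774  0.1928] rpy [-1.7992e+02  1.0000e-02  2.2390e+01] gap 0.0847 F [ 0.3  0.3 -0.1]
row x,y,z,spin [ 3.940e+00 -1.148e+00 -2.000e-03  3.430e-01]
[ 0.02439604 -0.03811631] [-0.0162222  -0.02912972]
```

>>> arm_command(rows=[0,0.33,-0.1,0,0,0,0.66,-0.19,0,0,0,0.98,-0.29,0,0,0,0.98,-0.29,0,0])

```text
time_s: 0.6
tool_pos: [0.3371, -0.4978, 0.1932]
tool_rot: [-3.14, -0.002, 0.397]
contact_force: [-0.9, -0.5, 0.3]
finger_gap: 0.0854
```

>>> arm_command(rows=[0,0.33,-0.1,0,0,0,0.66,-0.19,0,0,0,0.98,-0.29,0,0,0,0.98,-0.29,0,0])

```text
time_s: 1.1
tool_pos: [0.4315, -0.4214, 0.1931]
tool_rot: [-3.14, -0.001, 0.396]
contact_force: [-0.2, -0.8, 0.1]
finger_gap: 0.0855
```

>>> arm_command(rows=[0,0.33,-0.1,0,0,0,0.66,-0.19,0,0,0,0.98,-0.29,0,0,0,0.98,-0.29,0,0])

```text
time_s: 1.6
tool_pos: [0.5263, -0.3449, 0.193]
tool_rot: [-3.14, -0.001, 0.395]
contact_force: [-0.1, -0.2, 0.6]
finger_gap: 0.0855
```

```bash
python3 -c "
from h import *
go(.6225,-.27,.13,-8.5)"
```

```text
t 1.6 pos [ 0.5263 -0.3449  0.193 ] rpy [-1.7994e+02 -5.0000e-02  2.2620e+01] gap 0.0855 F [-0.1 -0.2  0.6]
row x,y,z,spin [ 0.98  -0.268  0.525  0.346]
```

>>> arm_command(rows=[0,0.35,-0.09,0,0.1,0,0.7,-0.19,0.1,0.2,0,0.98,-0.27,0.2,0.3,0,0.98,-0.27,0.35,0.344,0,0.98,-0.27,0.35,0.344])

```text
time_s: 2.22
tool_pos: [0.6187, -0.274, 0.1498]
tool_rot: [3.141, 0.004, -0.151]
contact_force: [-0.0, -0.6, 0.4]
finger_gap: 0.0851
```

Run:
```python
from h import *
go(.6225,-.27,.04,-8.5)
for n in("side","top"): cv2.imwrite(f"pics/{n}1.png",robot.get_image(n)[:,:,::-1])
```

```text
t 2.23 pos [ 0.6187 -0.274   0.1498] rpy [179.94   0.23  -8.64] gap 0.0851 F [-0.  -0.6  0.4]
row x,y,z,spin [ 0.026 -0.037  0.915 -0.002]
```

View pics/side1.png

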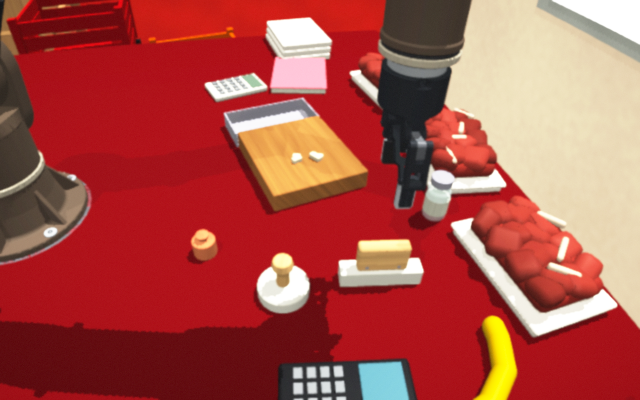

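The fingers are above the scraper, with tips at about (405,205) and (388,160). I'll check that against the projected TCP.

```bash
python3 -c "
from h import *
ps=-.151
for s in(-.043,.043): print(proj('side',[.6187+np.sin(ps)*s,-.274-np.cos(ps)*s,.163]))"
```

```text
[385.73516183 185.21279775]
[397.62824502 227.09180667]
```

>>> arm_command(rows=[0,0.026,-0.037,0.1,0,0,0.026,-0.037,0.35,0,0,0.026,-0.037,0.6,0,0,0.026,-0.037,0.6,0])

```text
time_s: 2.82
tool_pos: [0.6228, -0.2678, 0.0772]
tool_rot: [-3.141, 0.004, -0.149]
contact_force: [-0.6, -0.5, 1.0]
finger_gap: 0.0856
```

Run:
```python
from h import *
go(.6225,-.27,.04,-8.5)
for n in("side","top"): cv2.imwrite(f"pics/{n}2.png",robot.get_image(n)[:,:,::-1])
```

```text
t 2.83 pos [ 0.6228 -0.2678  0.0772] rpy [-179.95    0.25   -8.56] gap 0.0856 F [-0.6 -0.5  1. ]
row x,y,z,spin [ 0.     0.018  0.31  -0.001]
```

View pics/side2.png

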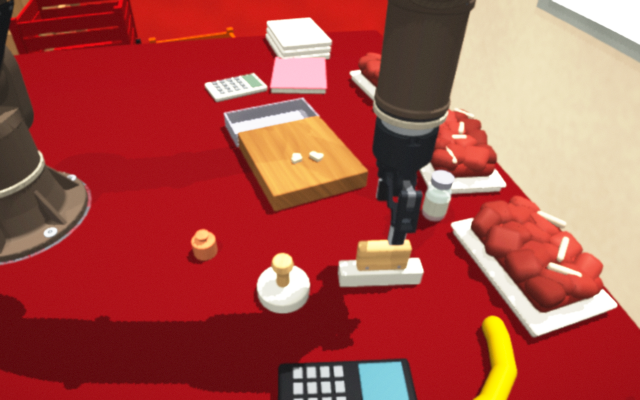

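The near fingertip appears at about (397,243), higher than I predicted. I'll compare it with the top view.

Run:
```python
from h import *
ps=-.15
for n in("side","top"):
  for s in(-.043,.043,-.057,.057): print(n,s,proj(n,[.6228+np.sin(ps)*s,-.268-np.cos(ps)*s,.09]))
a=cv2.imread("pics/side2.png")[150:290,330:450];b=cv2.imread("pics/top2.png")[80:220,370:490]
cv2.imwrite("pics/z2.png",np.hstack([cv2.resize(a,None,fx=3.3,fy=4,interpolation=2),cv2.resize(b,None,fx=3.3,fy=4,interpolation=2)]))
```

```text
side -0.043 [380.84026689 219.03539664]
side 0.043 [391.13065938 260.81556185]
side -0.057 [379.34071005 212.98141096]
side 0.057 [393.00270197 268.46162579]
top -0.043 [402.15371739 132.28659761]
top 0.043 [454.86715769 140.29041173]
top -0.057 [393.58210142 130.98205607]
top 0.057 [463.46070777 141.59216899]
```

View pics/z2.png

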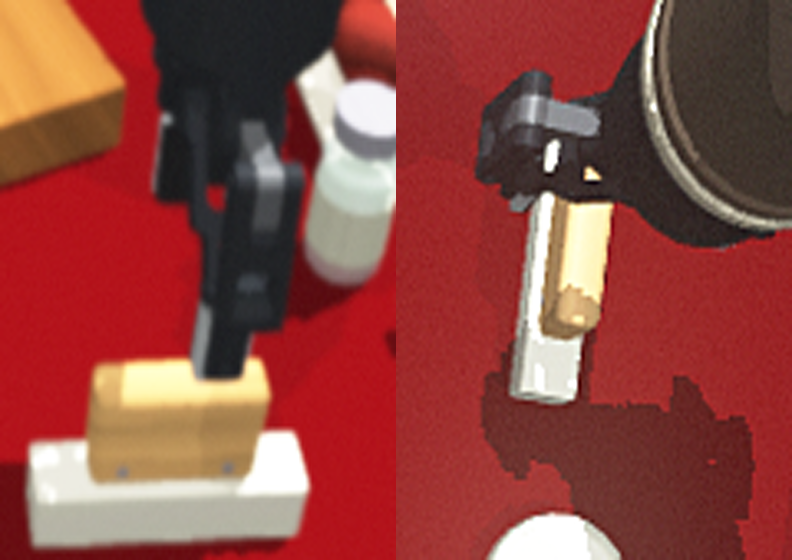

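Run:
```python
from h import *
def tri(a,b):
    o1,d1=ray('side',a);o2,d2=ray('top',b)
    A=np.stack([d1,-d2],1);t=np.linalg.lstsq(A,o2-o1,rcond=None)[0]
    p,q=o1+t[0]*d1,o2+t[1]*d2;print(p.round(4),q.round(4))
tri((383,199),(406,131))
for z in(.09,.1,.11,.12): print(z,onz('side',(396,244.5),z).round(4), onz('side',(383,199),z).round(4))
b=cv2.imread("pics/top2.png")[90:190,380:480];cv2.imwrite("pics/z3.png",cv2.resize(b,None,fx=6,fy=6,interpolation=2))
a=cv2.imread("pics/side2.png")[160:260,350:450];cv2.imwrite("pics/z4.png",cv2.resize(a,None,fx=6,fy=6,interpolation=2))
```

```text
[ 0.6278 -0.2243  0.1304] [ 0.6235 -0.2233  0.1294]
0.09 [ 0.634  -0.2817  0.09  ] [ 0.6481 -0.18    0.09  ]
0.1 [ 0.6293 -0.2905  0.1   ] [ 0.6431 -0.191   0.1   ]
0.11 [ 0.6246 -0.2992  0.11  ] [ 0.638  -0.2019  0.11  ]
0.12 [ 0.6199 -0.3079  0.12  ] [ 0.633  -0.2129  0.12  ]
```

View pics/z3.png

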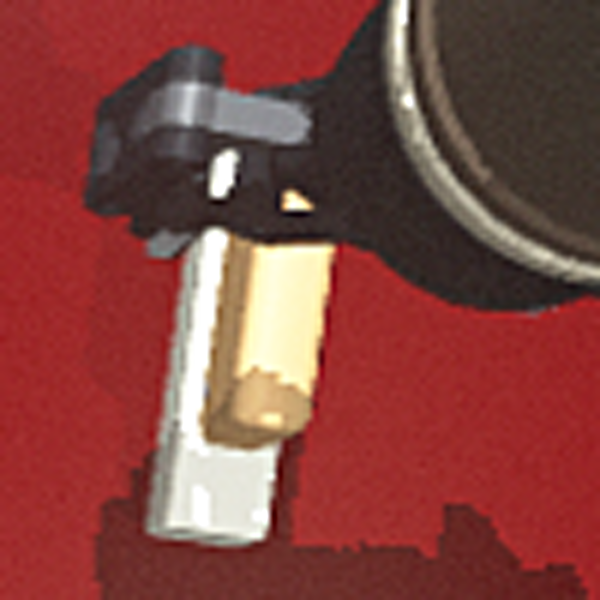

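View pics/z4.png

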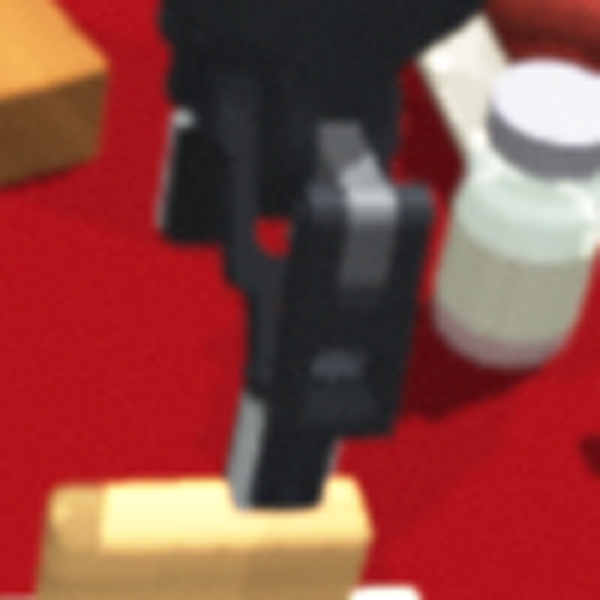

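The triangulated fingertips sit at z of about 0.12, where the state implies about 0.09. Going to TCP 0.04 is safe on either reading, so I'll descend to that and look again.

>>> arm_command(rows=[0,0,0.018,0.1,0,0,0,0.018,0.2,0,0,0,0.018,0.3,0,0,0,0.018,0.3,0])

```text
time_s: 3.42
tool_pos: [0.6234, -0.27, 0.042]
tool_rot: [-3.141, 0.002, -0.149]
contact_force: [-0.6, 0.6, 0.2]
finger_gap: 0.0854
```

Run:
```python
from h import *
go(.6225,-.27,.04,-8.5)
im=[robot.get_image(n)[:,:,::-1] for n in("side","top")]
for n,i in zip(("side","top"),im): cv2.imwrite(f"pics/{n}3.png",i)
cv2.imwrite("pics/z5.png",np.hstack([cv2.resize(im[0][190:300,330:430],None,fx=4,fy=4,interpolation=2),cv2.resize(im[1][90:200,380:480],None,fx=4,fy=4,interpolation=2)]))
for s in(-.043,.043): print(proj('side',[.6225+np.sin(-.15)*s,-.27-np.cos(-.15)*s,.053]))
```

```text
t 3.42 pos [ 0.6234 -0.27    0.042 ] rpy [-1.7997e+02  1.4000e-01 -8.5600e+00] gap 0.0854 F [-0.6  0.6  0.2]
row x,y,z,spin [-0.007  0.001  0.017 -0.001]
[378.20494926 236.58047673]
[387.80082471 278.58292676]
```

View pics/z5.png

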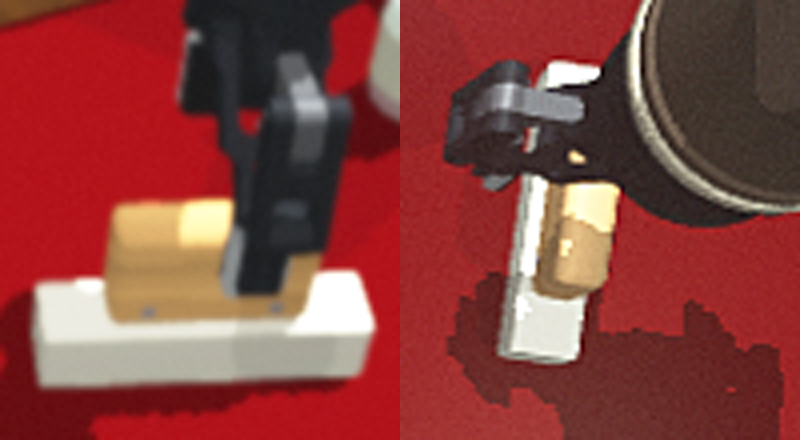

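Run:
```python
from h import *
def ony(px,y): 
    o,d=ray('side',px); return (o+d*(y-o[1])/d[1]).round(4)
print("near",ony((393.7,263),-.312), ony((393.7,263),-.305),"far",ony((378,217.5),-.2275),ony((378,217.5),-.22))
# top: far pad tip zoom (495,185)
o=(495-400)/4+380,185/4+90
print(o,[onz('top',o,z).round(4) for z in(.05,.07,.09)])
```

```text
near [ 0.6203 -0.312   0.0862] [ 0.6241 -0.305   0.0774] far [ 0.6231 -0.2275  0.0962] [ 0.6265 -0.22    0.0887]
(403.75, 136.25) [array([ 0.6303, -0.2363,  0.05  ]), array([ 0.6265, -0.2322,  0.07  ]), array([ 0.6228, -0.228 ,  0.09  ])]
```

The images agree in x and y but put the open tips at z of about 0.087. I'll close gently here, which is safe on either reading, and see where the pads land on the grip.

>>> arm_command(rows=[0.4,0,0,0,0,0.6,0,0,0,0,0.6,0,0,0,0,0.6,0,0,0,0], squeeze=20)

```text
time_s: 4.03
tool_pos: [0.6244, -0.2705, 0.0436]
tool_rot: [3.142, -0.0, -0.15]
contact_force: [0.7, 0.8, -0.1]
finger_gap: 0.034
```

Run:
```python
from h import *
go(.6225,-.27,.04,-8.5)
im=[robot.get_image(n)[:,:,::-1] for n in("side","top")]
cv2.imwrite("pics/z6.png",np.hstack([cv2.resize(im[0][190:300,330:430],None,fx=4,fy=4,interpolation=2),cv2.resize(im[1][90:200,380:480],None,fx=4,fy=4,interpolation=2)]))
```

```text
t 4.03 pos [ 0.6244 -0.2705  0.0436] rpy [ 1.80e+02 -1.00e-02 -8.58e+00] gap 0.034 F [ 0.7  0.8 -0.1]
row x,y,z,spin [-0.016 -0.002  0.03  -0.001]
```

View pics/z6.png

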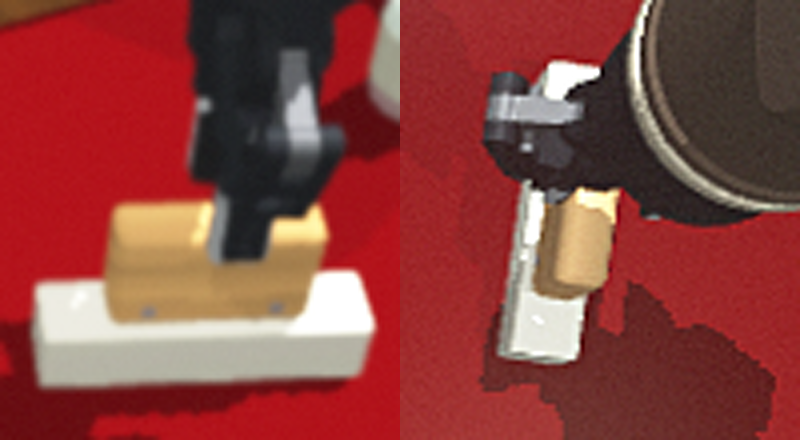

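Run:
```python
from h import *
def ony(px,y): 
    o,d=ray('side',px); return (o+d*(y-o[1])/d[1]).round(4)
print(ony((389.3,255),-.2875))
for z in(.03,.08):
  print(onz('top',((580-400)/4+380,155/4+90),z))
```

```text
[ 0.6237 -0.2875  0.0755]
[ 0.64731473 -0.27794464  0.03      ]
[ 0.63707858 -0.26500538  0.08      ]
```

At a 34 mm gap the pad tips are at z of about 0.075, so the reading runs roughly 27 mm low. I'll open to about 60 mm, go down 28 mm and close. A 22 mm gap means I have the grip, and 30 mm would mean the foot.

>>> arm_command(rows=[0.3,0,0,0,0,0.25,-0.01,0,0,0,0.25,-0.01,0,0.12,0,0.25,-0.01,0,0.25,0,0.25,-0.01,0,0.25,0])

```text
time_s: 4.75
tool_pos: [0.6215, -0.2697, 0.0111]
tool_rot: [-3.141, 0.004, -0.15]
contact_force: [-0.2, -0.5, 0.3]
finger_gap: 0.064
```

Run:
```python
from h import *
go(.6225,-.27,.0156,-8.5)
im=[robot.get_image(n)[:,:,::-1] for n in("side","top")]
cv2.imwrite("pics/z7.png",np.hstack([cv2.resize(im[0][190:300,330:430],None,fx=4,fy=4,interpolation=2),cv2.resize(im[1][90:200,380:480],None,fx=4,fy=4,interpolation=2)]))
```

```text
t 4.75 pos [ 0.6215 -0.2697  0.0111] rpy [-179.96    0.22   -8.57] gap 0.064 F [-0.2 -0.5  0.3]
row x,y,z,spin [ 0.009  0.001 -0.037 -0.001]
```

View pics/z7.png

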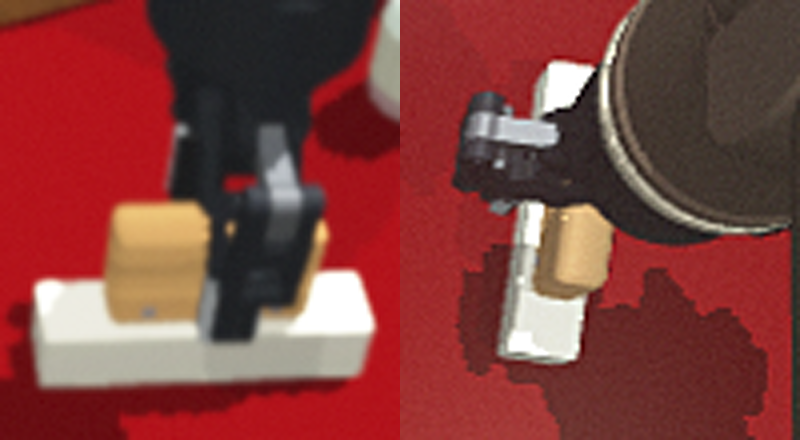

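>>> arm_command(rows=[0.7,0,0,0,0,0.9,0,0,0,0,0.9,0,0,0,0,0.9,0,0,0,0,0.9,0,0,0,0], squeeze=80)

```text
time_s: 5.48
tool_pos: [0.6235, -0.2704, 0.0141]
tool_rot: [3.141, -0.001, -0.15]
contact_force: [-0.2, 0.7, 6.2]
finger_gap: 0.0206
```

Run:
```python
from h import *
go(.6225,-.27,.0156,-8.5)
im=[robot.get_image(n)[:,:,::-1] for n in("side","top")]
cv2.imwrite("pics/z8.png",np.hstack([cv2.resize(im[0][190:300,330:430],None,fx=4,fy=4,interpolation=2),cv2.resize(im[1][90:200,380:480],None,fx=4,fy=4,interpolation=2)]))
```

```text
t 5.47 pos [ 0.6235 -0.2704  0.0141] rpy [ 1.7999e+02 -5.0000e-02 -8.5800e+00] gap 0.0206 F [-0.2  0.7  6.2]
row x,y,z,spin [-0.009 -0.002 -0.013 -0.001]
```

View pics/z8.png

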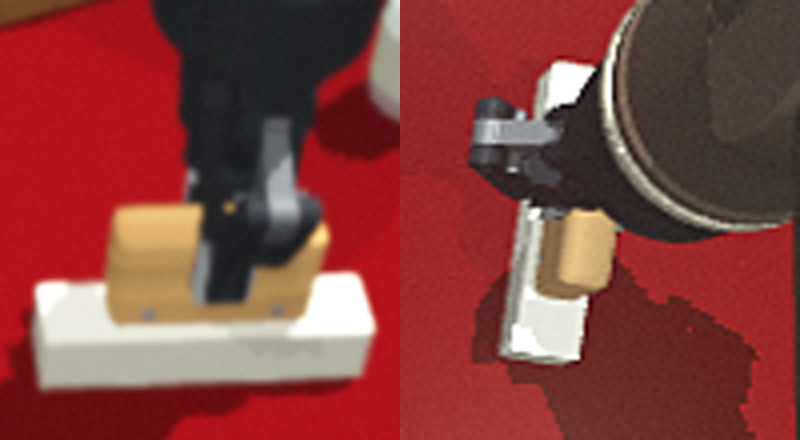

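The gap is 20.6 mm and the pads are on the wooden grip. Next I lift, with the scraper's underside at the TCP reading minus 0.014.

>>> arm_command(rows=[0.9,0,0,-0.05,0,0.9,0,0,-0.2,0,0.9,0,0,-0.5,0,0.9,0,0,-0.75,0,0.9,0,0,-0.75,0], squeeze=100)

```text
time_s: 6.2
tool_pos: [0.6251, -0.2711, 0.1073]
tool_rot: [3.14, -0.006, -0.15]
contact_force: [0.4, -0.5, -1.8]
finger_gap: 0.0207
```

Run:
```python
from h import *
x,y=b2w(.004,-.092);print(x,y);go(x,y,.104,12.1)
im=[robot.get_image(n)[:,:,::-1] for n in("side","top")]
cv2.imwrite("pics/side9.png",im[0])
```

```text
0.5718515448510402 -0.03487696308849926
t 6.2 pos [ 0.6251 -0.2711  0.1073] rpy [179.93  -0.33  -8.58] gap 0.0207 F [ 0.4 -0.5 -1.8]
row x,y,z,spin [-0.733 -1.881  0.027 -0.23 ]
```

View pics/side9.png

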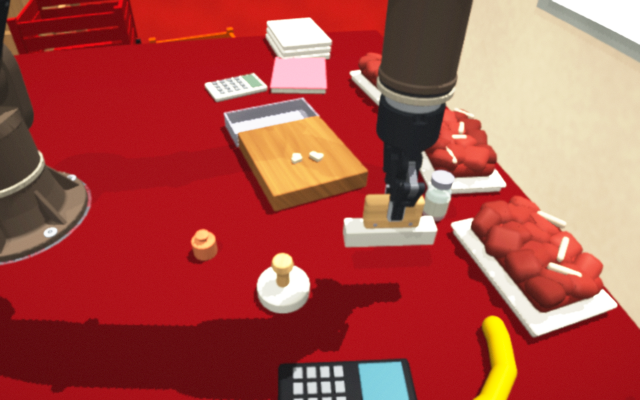

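The scraper is lifted level, with its foot at about (390,232). Now I move to behind the chips.

>>> arm_command(rows=[0.9,-0.13,-0.33,0,0,0.9,-0.26,-0.66,0,-0.1,0.9,-0.37,-0.94,0,-0.2,0.9,-0.37,-0.94,0,-0.23,0.9,-0.37,-0.94,0,-0.23])

```text
time_s: 6.92
tool_pos: [0.5952, -0.1518, 0.1024]
tool_rot: [-3.141, 0.002, 0.212]
contact_force: [0.6, 0.1, -2.2]
finger_gap: 0.0201
```

Run:
```python
from h import *
x,y=b2w(.004,-.092);go(x,y,.104,12.1)
```

```text
t 6.92 pos [ 0.5952 -0.1518  0.1024] rpy [-1.7996e+02  1.1000e-01  1.2130e+01] gap 0.0201 F [ 0.6  0.1 -2.2]
row x,y,z,spin [ 0.015 -0.994 -0.013  0.   ]
```

>>> arm_command(rows=[0.9,0,-0.35,0,0,0.9,0.01,-0.7,0,0,0.9,0.015,-0.99,0,0,0.9,0.015,-0.99,0.2,0,0.9,0.015,-0.99,0.2,0])

```text
time_s: 7.55
tool_pos: [0.5711, -0.0362, 0.0776]
tool_rot: [-3.141, 0.004, 0.21]
contact_force: [0.0, -0.2, -1.7]
finger_gap: 0.02
```

Run:
```python
from h import *
x,y=b2w(.004,-.092);go(x,y,.054,12.2)
im=[robot.get_image(n)[:,:,::-1] for n in("side","top")]
cv2.imwrite("pics/z10.png",np.hstack([cv2.resize(im[0][90:220,230:380],(400,347)),cv2.resize(im[1][100:230,180:330],(400,347))]))
```

```text
t 7.55 pos [ 0.5711 -0.0362  0.0776] rpy [-179.98    0.25   12.04] gap 0.02 F [ 0.  -0.2 -1.7]
row x,y,z,spin [ 0.009 -0.009  0.197 -0.002]
```

View pics/z10.png

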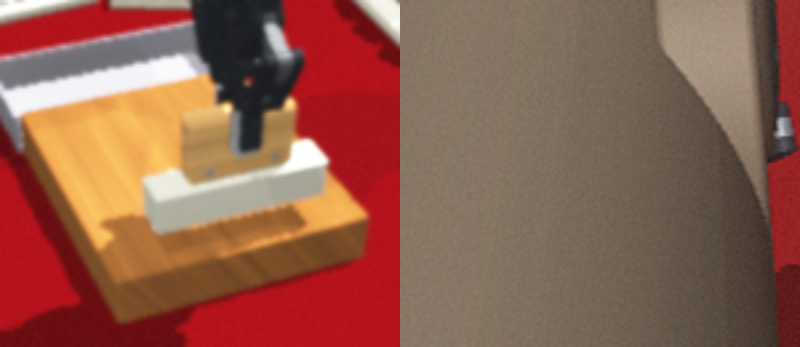

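The foot is parallel to the board's end and behind the chips. I'll lower it gently.

>>> arm_command(rows=[0.9,0,0,0.06,0,0.9,0,0,0.12,0,0.9,0,0,0.17,0,0.9,0,0,0.17,0])

```text
time_s: 8.15
tool_pos: [0.5724, -0.0357, 0.0585]
tool_rot: [-3.141, 0.001, 0.211]
contact_force: [0.1, 0.6, -2.2]
finger_gap: 0.0207
```

>>> arm_command(rows=[0.9,0,0,0.01,0,0.9,0,0,0.02,0,0.9,0,0,0.025,0])

```text
time_s: 8.52
tool_pos: [0.5729, -0.0356, 0.0562]
tool_rot: [3.141, -0.0, 0.212]
contact_force: [-0.0, 0.5, -1.5]
finger_gap: 0.0207
```

Run:
```python
from h import *
x,y=b2w(.004,-.092);go(x,y,.054,12.2)
im=robot.get_image("side")[:,:,::-1]
cv2.imwrite("pics/z11.png",cv2.resize(im[90:220,230:380],(750,600)))
```

```text
t 8.53 pos [ 0.5729 -0.0356  0.0562] rpy [ 1.7999e+02 -1.0000e-02  1.2130e+01] gap 0.0207 F [-0.   0.5 -1.5]
row x,y,z,spin [-0.008 -0.008  0.018 -0.001]
```

View pics/z11.png

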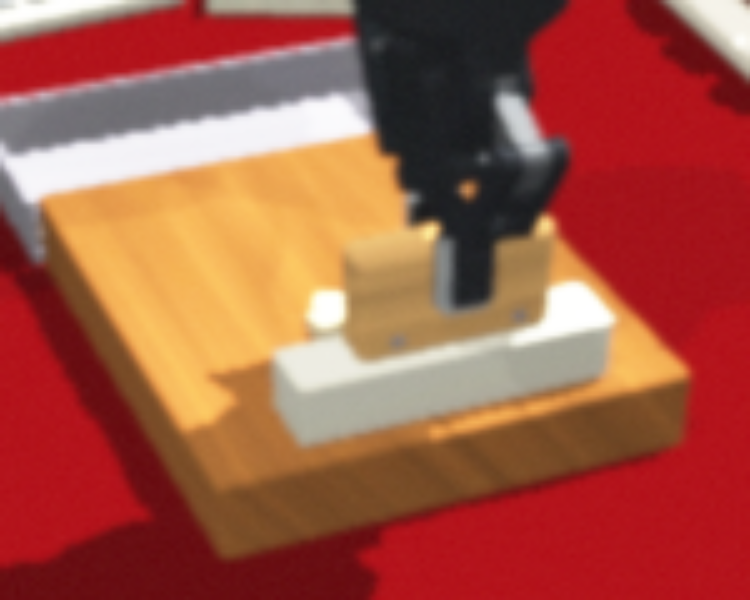

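The foot is nearly down, and one chip shows ahead of it at zoom (325,310). A little lower.

>>> arm_command(rows=[0.9,0,0,0.01,0,0.9,0,0,0.015,0,0.9,0,0,0.015,0])

```text
time_s: 8.95
tool_pos: [0.5728, -0.0356, 0.0542]
tool_rot: [3.142, 0.0, 0.212]
contact_force: [-0.7, 0.8, -1.9]
finger_gap: 0.0205
```

>>> arm_command(rows=[0.9,0,0,0.008,0,0.9,0,0,0.012,0,0.9,0,0,0.012,0])

```text
time_s: 9.32
tool_pos: [0.5729, -0.0356, 0.0541]
tool_rot: [3.141, -0.001, 0.212]
contact_force: [-5.1, 1.1, 11.0]
finger_gap: 0.0198
```

It touches with 11 N up. I'll ease off half a millimetre and start the stroke slowly.

>>> arm_command(rows=[0.9,0,-0.06,-0.006,0,0.9,0,-0.16,-0.006,0,0.9,0,-0.26,-0.006,0,0.9,0,-0.36,-0.006,0,0.9,0,-0.46,-0.006,0])

```text
time_s: 9.95
tool_pos: [0.5617, 0.0188, 0.054]
tool_rot: [3.141, -0.001, 0.212]
contact_force: [1.4, -5.2, 6.2]
finger_gap: 0.0203
```

Run:
```python
from h import *
x,y=b2w(.004,.118);go(x,y,.054,12.2);print(w2b(robot.sense()["tool_pos"]))
im=robot.get_image("side")[:,:,::-1]
cv2.imwrite("pics/z12.png",cv2.resize(im[90:220,230:380],(750,600)))
```

```text
t 9.95 pos [0.5617 0.0188 0.054 ] rpy [ 1.7995e+02 -6.0000e-02  1.2130e+01] gap 0.0203 F [ 1.4 -5.2  6.2]
row x,y,z,spin [-1.400e-02 -1.295e+00  0.000e+00 -1.000e-03]
[ 0.00545406 -0.03736362]
```

View pics/z12.png

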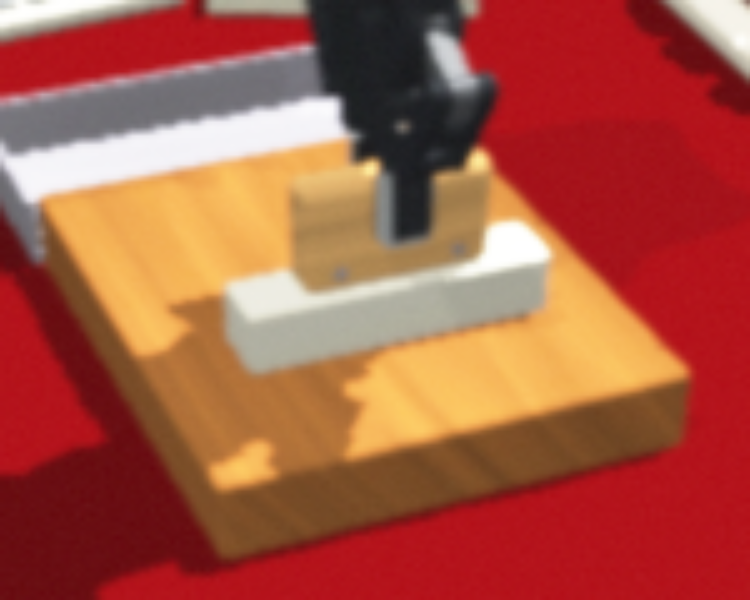

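No chips are left behind the blade, so both are ahead of it. I'll carry on.

>>> arm_command(rows=[0.9,0,-0.11,0,0,0.9,0,-0.22,0,0,0.9,0,-0.33,0,0,0.9,0,-0.44,0,0,0.9,0,-0.55,0,0])

```text
time_s: 10.62
tool_pos: [0.5477, 0.0833, 0.054]
tool_rot: [3.141, -0.001, 0.212]
contact_force: [1.0, -5.2, 6.1]
finger_gap: 0.0201
```

>>> arm_command(rows=[0.9,0,-0.11,0,0,0.9,0,-0.22,0,0,0.9,0,-0.33,0,0,0.9,0,-0.43,0,0,0.9,0,-0.43,0,0])

```text
time_s: 11.25
tool_pos: [0.5363, 0.1357, 0.0541]
tool_rot: [-3.141, -0.001, 0.214]
contact_force: [-1.2, -0.3, 6.6]
finger_gap: 0.0203
```

Run:
```python
from h import *
x,y=b2w(.004,.118);go(x,y,.054,12.2);print(w2b(robot.sense()["tool_pos"]))
im=robot.get_image("side")[:,:,::-1]
cv2.imwrite("pics/z13.png",cv2.resize(im[70:200,210:360],(750,600)))
```

```text
t 11.25 pos [0.5363 0.1357 0.0541] rpy [-1.7994e+02 -5.0000e-02  1.2250e+01] gap 0.0203 F [-1.2 -0.3  6.6]
row x,y,z,spin [-0.01  -0.298  0.001  0.001]
[0.00527754 0.08221487]
```

View pics/z13.png

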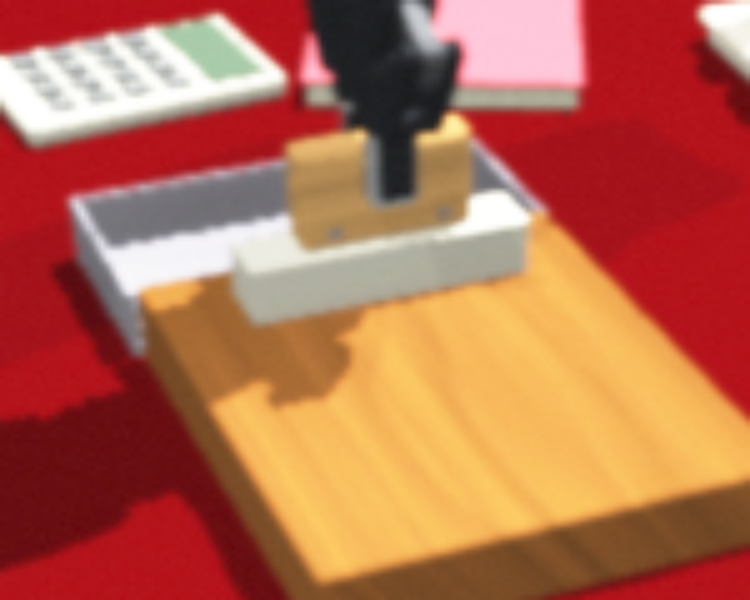

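>>> arm_command(rows=[0.9,0,-0.08,0,0,0.9,0,-0.16,0,0,0.9,0,-0.24,0,0,0.9,0,-0.33,0,0,0.9,0,-0.33,0,0])

```text
time_s: 11.92
tool_pos: [0.5279, 0.1739, 0.054]
tool_rot: [-3.141, -0.001, 0.213]
contact_force: [0.1, -0.8, 6.9]
finger_gap: 0.0204
```

Run:
```python
from h import *
x,y=b2w(.004,.118);go(x,y,.054,12.2);print(w2b(robot.sense()["tool_pos"]))
im=robot.get_image("side")[:,:,::-1]
cv2.imwrite("pics/z14.png",cv2.resize(im[70:200,210:360],(750,600)))
```

```text
t 11.93 pos [0.5279 0.1739 0.054 ] rpy [-1.7996e+02 -4.0000e-02  1.2230e+01] gap 0.0204 F [ 0.1 -0.8  6.9]
row x,y,z,spin [-0.01   0.028  0.     0.   ]
[0.00520346 0.1213707 ]
```

View pics/z14.png

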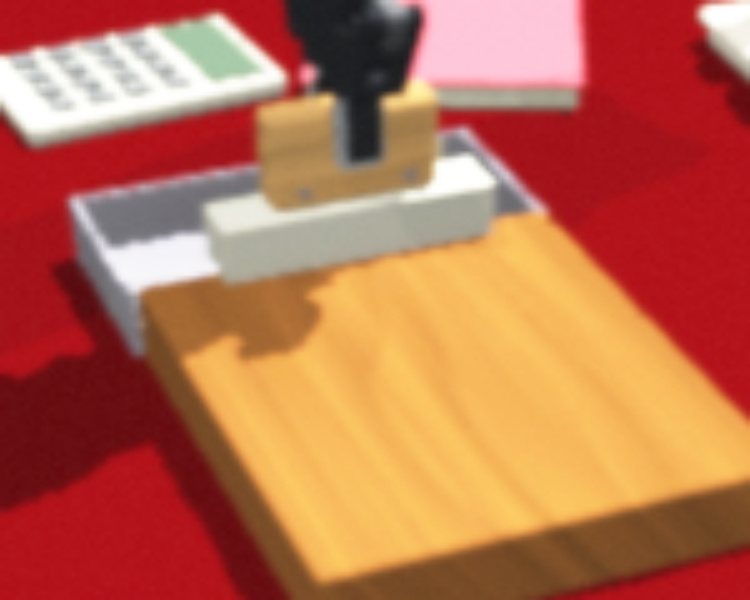

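The blade is past the edge and the board behind it is clean. I'll lift straight up, then back away.

>>> arm_command(rows=[0.9,0,0,-0.1,0,0.9,0,0,-0.3,0,0.9,0,0,-0.6,0,0.9,0,0.1,-0.75,0,0.9,0,0.3,-0.75,0])

```text
time_s: 12.6
tool_pos: [0.536, 0.1389, 0.1456]
tool_rot: [-3.14, -0.002, 0.215]
contact_force: [0.7, -0.3, -1.9]
finger_gap: 0.0204
```

>>> arm_command(rows=[0.9,0,0.4,0,0,0.9,0,0.8,0,0,0.9,0,1,0,0,0.9,0,1,0,0])

```text
time_s: 13.1
tool_pos: [0.5607, 0.0175, 0.1436]
tool_rot: [3.141, 0.001, 0.208]
contact_force: [-0.3, 0.7, -1.7]
finger_gap: 0.0206
```

Run:
```python
from h import *
go(.6235,-.2704,.1,-8.58);print(w2b(robot.sense()["tool_pos"]))
im=robot.get_image("side")[:,:,::-1];t=robot.get_image("top")[:,:,::-1]
cv2.imwrite("pics/z15.png",np.hstack([cv2.resize(im[70:200,210:360],(400,347)),cv2.resize(t[100:290,80:330],(400,304)).copy() if 0 else cv2.resize(t[100:290,80:330],(400,347))]))
```

```text
t 13.1 pos [0.5607 0.0175 0.1436] rpy [1.7998e+02 5.0000e-02 1.1920e+01] gap 0.0206 F [-0.3  0.7 -1.7]
row x,y,z,spin [0.016 2.456 0.364 0.228]
[ 0.00418369 -0.03840289]
```

View pics/z15.png

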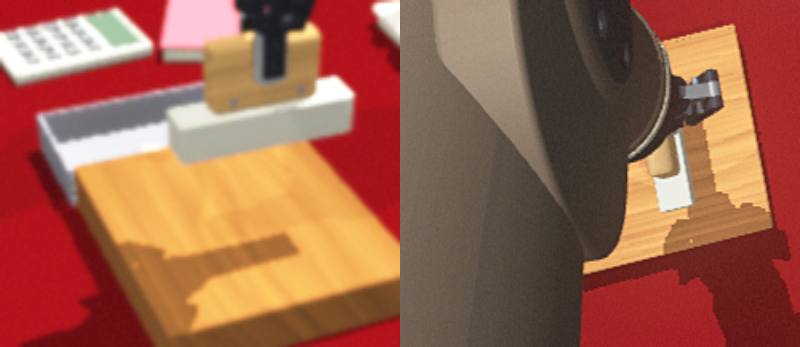

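The scraper still hides the tray. I'll move back toward its home spot and look from there.

>>> arm_command(rows=[0.9,0,0.4,0,0,0.9,0,0.8,0,0,0.9,0,1,0,0,0.9,0,1,0,0])

```text
time_s: 13.7
tool_pos: [0.5862, -0.0985, 0.1435]
tool_rot: [3.141, 0.0, 0.21]
contact_force: [0.2, 1.4, -2.3]
finger_gap: 0.0204
```

>>> arm_command(rows=[0.9,0,0.4,0,0,0.9,0.01,0.8,0,0.05,0.9,0.016,1,0,0.15,0.9,0.016,1,0,0.228,0.9,0.016,1,0,0.228])

```text
time_s: 14.32
tool_pos: [0.6137, -0.2117, 0.1433]
tool_rot: [-3.14, 0.001, -0.143]
contact_force: [0.4, -0.3, -2.2]
finger_gap: 0.0206
```

Run:
```python
from h import *
go(.6235,-.2704,.1,-8.58)
im=robot.get_image("side")[:,:,::-1];t=robot.get_image("top")[:,:,::-1]
cv2.imwrite("pics/z16.png",np.hstack([cv2.resize(im[80:200,210:360],(400,320)),cv2.resize(t[100:290,80:330],(400,320))]))
```

```text
t 14.32 pos [ 0.6137 -0.2117  0.1433] rpy [-1.7992e+02  4.0000e-02 -8.1800e+00] gap 0.0206 F [ 0.4 -0.3 -2.2]
row x,y,z,spin [0.15  0.472 0.361 0.004]
```

View pics/z16.png

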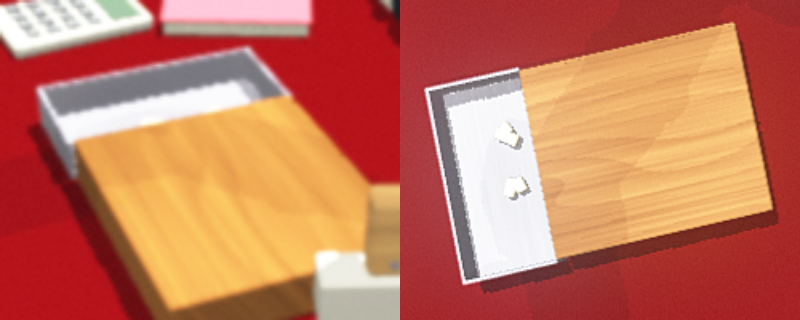

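Both chips lie flat in the tray, at zoom (508,135) and (516,187), and the board is clear. I'll return the scraper to its spot.

>>> arm_command(rows=[0.9,0.07,0.2,0,0,0.9,0.15,0.47,0,0.004,0.9,0.15,0.47,0.3,0.004,0.9,0.15,0.47,0.6,0.004,0.9,0.15,0.47,0.6,0.004])

```text
time_s: 15.05
tool_pos: [0.6206, -0.2726, 0.0687]
tool_rot: [-3.14, 0.006, -0.152]
contact_force: [0.4, 0.1, -2.0]
finger_gap: 0.0204
```

```bash
python3 -c "
from h import *
go(.6235,-.2704,.014,-8.58)"
```

```text
t 15.05 pos [ 0.6206 -0.2726  0.0687] rpy [-179.93    0.33   -8.68] gap 0.0204 F [ 0.4  0.1 -2. ]
row x,y,z,spin [ 0.021 -0.022  0.456 -0.001]
```

>>> arm_command(rows=[0.9,0,0,0.1,0,0.9,0.01,0,0.2,0,0.9,0.01,0,0.3,0,0.9,0.01,0,0.38,0,0.9,0.01,0,0.38,0])

```text
time_s: 15.68
tool_pos: [0.6234, -0.273, 0.025]
tool_rot: [-3.141, 0.002, -0.153]
contact_force: [-0.2, -0.3, -2.6]
finger_gap: 0.0204
```

```bash
python3 -c "
from h import *
go(.6235,-.2704,.014,-8.58)"
```

```text
t 15.68 pos [ 0.6234 -0.273   0.025 ] rpy [-1.7999e+02  1.0000e-01 -8.7500e+00] gap 0.0204 F [-0.2 -0.3 -2.6]
row x,y,z,spin [-0.003 -0.022  0.092 -0.002]
```

>>> arm_command(rows=[0.9,0,-0.02,0.03,0,0.9,0,-0.02,0.06,0,0.9,0,-0.02,0.08,0,0.9,0,-0.02,0.08,0])

```text
time_s: 16.18
tool_pos: [0.6243, -0.271, 0.0162]
tool_rot: [3.142, 0.0, -0.153]
contact_force: [-0.1, 0.3, -1.1]
finger_gap: 0.0204
```

>>> arm_command(rows=[0.9,0,0,0.008,0,0.9,0,0,0.015,0,0.9,0,0,0.015,0])

```text
time_s: 16.55
tool_pos: [0.6244, -0.2709, 0.0145]
tool_rot: [3.142, 0.0, -0.153]
contact_force: [0.1, 0.3, -1.8]
finger_gap: 0.0208
```

>>> arm_command(rows=[0.9,0,0,0.006,0,0.9,0,0,0.008,0,0.9,0,0,0.008,0])

```text
time_s: 16.92
tool_pos: [0.6245, -0.271, 0.0141]
tool_rot: [3.142, -0.0, -0.153]
contact_force: [-2.5, 1.8, 4.7]
finger_gap: 0.0205
```

It's on the table with about 5 N. I'll open in place, then raise.

>>> arm_command(rows=[0.5,0,0,0,0,0.2,0,0,0,0,0.0,0,0,0,0,0,0,0,0,0,0,0,0,0,0], squeeze=20)

```text
time_s: 17.55
tool_pos: [0.6244, -0.271, 0.0136]
tool_rot: [3.142, -0.0, -0.153]
contact_force: [0.4, -0.4, 0.5]
finger_gap: 0.0854
```

>>> arm_command(rows=[0,0,0,-0.1,0,0,0,0,-0.3,0,0,0,0,-0.6,0,0,0,0,-1,0,0,0,0,-1,0])

```text
time_s: 18.18
tool_pos: [0.6273, -0.2722, 0.1393]
tool_rot: [3.14, -0.009, -0.153]
contact_force: [-0.6, -0.3, -0.6]
finger_gap: 0.0853
```

>>> arm_command(rows=[0,-0.3,0,-0.2,0,0,-0.7,0,-0.3,0,0,-1,0,-0.3,0,0,-1,0,-0.3,0])

```text
time_s: 18.68
tool_pos: [0.5033, -0.2528, 0.1702]
tool_rot: [3.142, 0.001, -0.154]
contact_force: [0.4, 0.8, 0.5]
finger_gap: 0.0854
```

>>> arm_command(rows=[0,-0.3,0.1,0,0,0,-0.7,0.3,0,0,0,-1,0.5,0,0,0,-1,0.5,0,0])

```text
time_s: 19.18
tool_pos: [0.3759, -0.2956, 0.1698]
tool_rot: [3.141, 0.0, -0.157]
contact_force: [1.0, 0.1, 0.5]
finger_gap: 0.085
```

Run:
```python
from h import *
go(.6235,-.2704,.1,-8.58)
for n in("side","top"): cv2.imwrite(f"pics/{n}20.png",robot.get_image(n)[:,:,::-1])
```

```text
t 19.18 pos [ 0.3759 -0.2956  0.1698] rpy [ 1.7996e+02  3.0000e-02 -9.0100e+00] gap 0.085 F [1.  0.1 0.5]
row x,y,z,spin [ 2.005 -0.53   0.582 -0.005]
```

View pics/side20.png

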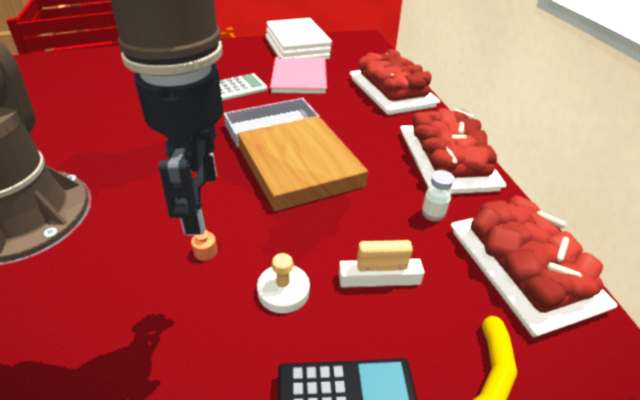

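View pics/top20.png

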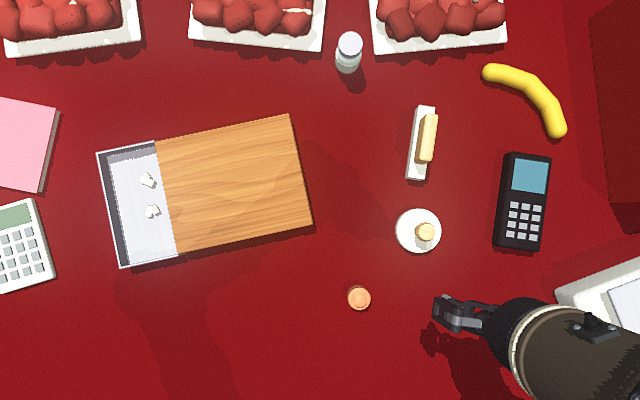

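The scraper stands upright at side (381,265) and top (421,143), within about a pixel of where it started. The chips are in the tray at top (147,180) and (152,211), the board is bare, and the arm is clear.

>>> arm_command(rows=[0,0,0,0,0,0,0,0,0,0])

```text
time_s: 19.52
tool_pos: [0.3791, -0.2932, 0.1695]
tool_rot: [-3.141, 0.0, -0.151]
contact_force: [0.3, 0.6, 0.1]
finger_gap: 0.0854
```

```bash
python3 -c "
from h import *
s=robot.sense();print(s['time_s'],abs(s['qd']).max(),s['contact_force']);print(robot.close_job())"
```

```text
19.525 0.0061844588608676 [0.30336042 0.58810311 0.06940802]
the job is handed in; nothing more can be done
None
```

I took the scraper by its wooden grip and wiped both chips into the tray with one straight stroke along the board. I then stood the scraper back in its starting place and handed the job in at 19.5 s.

- **Final pictures:** both chips lie in the tray and the board is bare. The scraper stands upright within about 1 px (about 2 mm) of where it started, and the arm is clear of everything.
- **Forces:** the highest reading printed after any move was about 12 N, when the scraper first touched the board. I did not record forces between those readings.
- **Disagreement:** the pictures put the fingertips about 27–30 mm higher than the TCP reading. I set the grip height from the pictures instead. The fingers stopped at 20.6 mm, which fits the 22 mm grip bar rather than the 30 mm foot. I did not find the cause of the difference.

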